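# Put the pastry cutters away in their case

## Robot

A 6-joint arm with a two-finger parallel gripper is mounted at the origin on a cart in front of the work surface, level with it; the furniture and walls round the work are solid. World frame = base frame: x ahead of the robot, y to its left, z up, the work surface at z = 0. Lengths are in m, angles in degrees, forces in N, time in s.
With the tool pointing down it reaches from about 0.4 to 0.825 m from the base axis. Payload 7 kg.
Tool frame: the origin (TCP) lies midway between the tips of the shut fingers; the grasp point (between the pads) lies 19 mm behind it; z points along the fingers, y is the line along which they close (so a half turn about z gives the same grasp; the last joint's range is limited). The gripper opens to 88 mm and grips with 3 to 60 N. Pads are 19 mm wide; open, the fingers measure 130 mm over their backs; the gripper's body (78 mm by 193 mm) begins 47 mm behind the grasp point.
Start: joints at [-53.107, 20.546, 0.682, 0, -70.136, -16.507], TCP at [0.235, -0.633, 0.227] pointing down, gripper open.
Joint ranges: [-176.03, 176.03], [-82.01, 121.73], [-58.28, 71.71], [-173.87, 95.51], [-174.79, -0.11], [-173.66, 173.66]. Speed limits (degrees/s): [136.94, 136.94, 172.46, 180, 180, 180].

## Interface

Orientations are given as [roll, pitch, yaw] about the fixed x, y, z axes, in that order (R = Rz(yaw) Ry(pitch) Rx(roll)).
In Python, from plant import r gives the robot as it stands.
- The arm moves only by the tool carry_out, never from a script. Its argument "deltas" is a list of rows, each a list of 3 entries, a list of its own where there are three numbers: the opening, from 0 (shut) to 1 (fully open), then the shift along the tool's x, y, z in mm, then the turn, a rotation vector about the tool's x, y, z in rad. In form: [[gripper, [tx, ty, tz], [rx, ry, rz]], ...]. A call has 1 to 12 rows; each row is the pose to reach, as a shift and turn from the pose commanded when the call began, along the tool's axes at that moment; what a row does not reach only later rows make up. A row lasts 1/10 s, in which the tool goes at most 50 mm and 8.59 degrees, less where a joint would pass 70% of its speed; a pose out of reach is approached as far as the arm can. A call with a gripper value outside its range is refused whole. The fingers move at their own pace and stop on an object; "squeeze" is the grip in N (left out, the last holds). Time passes only in rows, so rows that repeat a pose let the fingers close. It gives the time, the measured TCP pose, the force, the opening and the grip force at its end, in the units of the state.
- r.get_state(): the state, without advancing time (a new reading comes with each control period).
- r.capture(name): name is "scene" or "top"; returns (picture, depth): 400x640x3 uint8, red, green, blue; 400x640 float32, m along the optical axis (not along the pixel's ray), 0 where there is no reading.
- r.get_calibration(name): a dict with "fov_y" (degrees; the focal length in pixels is half the picture's height over the tangent of half this angle, whatever the lens; pixels are square), "cx", "cy" (the principal point, pixels), "distortion" ([k1, k2, p1, p2, k3] as OpenCV has them; the pictures are not rectified), "view" (4x4, takes a point from world to camera coordinates). Camera axes: x right, y down, z forward; pixel columns grow to the right and rows downward; lengths in m; the calibration is good to about 2 mm. A picture is of the moment at which its call begins. get_calibration takes no time and is no camera call.
- r.close_job(): hands the job in; it is judged then, once.
The state is a dict: "time_s": time; "joints": joint angles; "qd": joint speeds; "joint_torque": joint torques, N m; "tcp_pos": TCP position; "eef_rot": TCP orientation; "contact_force": force on the tool from outside, world axes, zero at the start; "moment": the same for the moment, N m; "gripper_width": finger opening in m; "gripper_force": force on a finger pad.
Only numpy, scipy, OpenCV 4.12 (cv2) and the standard library are available. Lean on these libraries where they do the work, as an engineer would, in place of code of your own. Each camera call takes 0.05 s, during which the arm holds its last target. There are 200 camera calls.

## Task

The round and the square pastry cutter hang one behind the other on the long arm of the drying stand: lift each one up and off over the turned-up end of the arm, without straining the stand, and seat it upright, fully down, in the recess of its own shape in the open metal case. Then shut the lid and push the clasp on its front edge down and home until it snaps into its catch and stays. Leave the big round cutter hanging on the short arm and do not disturb the bottle, tin, jar, tumbler and bowl standing around.

Things in the scene. Friction and masses are not known exactly. Their poses are not given: they have to be found in the camera images.
- stand: Steel drying stand, fixed, 100 x 190 mm base; origin: centre of its underside. A post at its x = +75 mm carries a level arm of 8 mm rod along its -x (towards the robot), 170 mm long, axis 190 mm high, with a turned-up end; nothing rises above 210 mm. A like arm of 105 mm with the big cutter runs from the post to the back left, 125 deg clockwise (from above) from the long one.
- long_arm_tip (a point): Top of the turned-up end of the long arm, 210 mm above the worktop (16 mm above the upper side of the arm).
- long_arm_root (a point): Point on the axis of the long arm 20 mm from the post; the arm runs straight from here to the tip.
- round_cutter: Round steel cutter, 70 g: open ring 66 mm across, 30 mm high; origin: centre of its lower edge. Strap handle in its y-z plane: band 16 mm wide, 2.5 thick, upright legs with outer faces 57 mm apart (y = +-28.5) up to z = 56, roof underside at z = 70, top 72.5. Hangs by the roof, the arm running along its x, 40 mm free under the roof. Grip over the legs. Hangs 145 (outer) or 60 mm from the post.
- square_cutter: Square steel cutter, 70 g: open frame 58 x 58 mm, wall 2 mm, 30 mm high, sides parallel to its x and y; origin: centre of the lower edge. Same strap handle as the round cutter (legs' outer faces 57 mm apart along y), hung in the same way. Either clears the arm's turned-up end when lifted 18 to 30 mm.
- big_cutter: Big round cutter, 90 mm across, 30 mm high, same kind of strap, 73 mm tall; hangs on the short arm and stays there. Origin: centre of its lower edge.
- case: Aluminium case, fixed, 118 (x) x 226 (y) x 84 mm, open on top, walls 3 mm, lid hinged on its far (+x) top edge, front to its own -x, towards the robot. Origin: centre of the underside. On its 3 mm floor lies a black insert, top at z = 15 mm, with a round recess of 73 mm and a square one of 65 mm, sides parallel to the case; a seated cutter stands on the floor in its recess.
- round_seat (a point): Centre of the round recess on the case floor, in the case's frame at x = 0, y = +54 mm, z = 3 mm; axes as the case.
- square_seat (a point): Centre of the square recess on the case floor, in the case's frame at x = 0, y = -54 mm, z = 3 mm; axes as the case.
- lid (a joint): Lid angle, rad: 0 shut, 1.57 upright, 2.0 at the stop, leaning back. A stiff hinge: it stays where it is left; about 1.5 N at the free edge moves it. The lid is a plate 4 mm thick, 119 mm from hinge to free edge, 228 mm wide.
- lid_hinge (a point): Middle of the lid's hinge line, on the case's far top edge (case frame x = +59, z = 84 mm); the hinge axis is the case's y.
- lid_edge (a point): Middle of the lid's free edge, 118 mm from the hinge line, in the plate.
- clasp (a joint): Clasp angle relative to the lid, rad: 0 shut (hanging down over the case's front when the lid is shut), 1.57 straight out in the lid's plane, 2.2 at the stop. A weak spring holds it out near the stop; the last 0.3 rad take some 3 to 6 N at its tip, then it snaps past a sprung bead on the case's front that keeps it. It catches only with the lid shut.
- clasp_hinge (a point): Middle of the clasp's hinge line, 10 mm beyond the lid's free edge; with the lid shut 11 mm before the case's front face and 85 mm above the worktop. The clasp is a steel flap 46 mm wide, 35 mm long, 2.5 mm thick.
- clasp_tip (a point): Middle of the clasp's free end, 34 mm from its hinge line.
- sauce_bottle: Bottle, 63 mm across, 232 mm tall, behind and between stand and case. Origin: centre of its underside.
- wide_tin: Wide food tin, 75 mm across, 58 mm tall, in front between stand and case. Origin: centre of its underside.
- spice_jar: Spice jar with a green cap, 46 mm across, 106 mm tall, left of the stand. Origin: centre of its underside.
- tumbler: Waisted glass tumbler, 62 mm across, 85 mm tall, front right. Origin: centre of its underside.
- green_bowl: Small green bowl, 115 mm across, 59 mm tall, front left. Origin: centre of its underside.
Mind the look-alikes: they are no part of the job. What is shaped like the square_cutter but blue or yellow is not meant.

How it is judged (in metres and radians):
On the way, in this order (a step that is already met when the one before it is completed fails the run):
1. both cutters sit upright, fully down in the recess of their own shape, and the lid is still open (horizontal distance between round_cutter and round_seat below 0.006 m and z of round_cutter in the frame of round_seat below 0.003 m and angle between each of round_cutter, square_cutter's own z axis and vertical below 0.06 rad and horizontal distance between square_cutter and square_seat below 0.006 m and z of square_cutter in the frame of square_seat below 0.003 m and value of joint lid above 1 rad), for 0.2 s.
2. the lid is shut, the clasp still open (value of joint lid below 0.05 rad and value of joint clasp above 0.4 rad), for 0.1 s.
3. the clasp is home in its catch (value of joint clasp below 0.12 rad and value of joint lid below 0.05 rad), for 0.2 s.
At the end, for the whole second after the job is handed in: Each cutter rests in the recess of its own shape (within 6 mm of its centre, 3 mm of the floor, tilt under 0.06 rad); lid within 0.05 rad and clasp within 0.12 rad of shut; all at rest; the big cutter hangs within 40 mm of where it was (all of step 3 and horizontal distance between round_cutter and round_seat below 0.006 m and z of round_cutter in the frame of round_seat below 0.003 m and angle between each of round_cutter, square_cutter's own z axis and vertical below 0.06 rad and horizontal distance between square_cutter and square_seat below 0.006 m and z of square_cutter in the frame of square_seat below 0.003 m and linear speed of each of round_cutter, square_cutter below 0.02 m/s and distance of big_cutter from where it was at the start of the episode below 0.04 m); the robot touches nothing.
It fails at once if the stand is strained: a cutter is pressed or pulled against it with more than 15 N (contact force between any of round_cutter, square_cutter and stand above 15 N).
It fails at once if the big cutter is moved more than 40 mm (distance of big_cutter from where it was at the start of the episode above 0.04 m).
It fails at once if the bottle, tin, jar, tumbler or bowl is shifted more than 30 mm or tipped more than 0.4 rad (distance of any of sauce_bottle, wide_tin, spice_jar, tumbler, green_bowl from where it was at the start of the episode above 0.03 m or angle between any of sauce_bottle, wide_tin, spice_jar, tumbler, green_bowl's own z axis and vertical above 0.4 rad).
It also fails if it takes over 72 s, if anything falls off the work surface, if the arm or the gripper's body presses on something with over 40 N, if the wrist force passes 120 N, or if a joint passes its speed limit or range.

## Working session

There is one attempt and no reset: what is moved stays moved. The work goes in short steps, Python scripts to look and compute and a tool call to move; the robot and the scene stay as the last step left them, time stands still between calls to the robot, and variables do not carry over. Pictures are saved under pics/ and viewed, at most 10 in all, crops included, and the job is handed in when it is done.

Besides the shell and the picture viewer there is one more tool, called by a JSON object that holds its "fn" and its "kwargs". carry_out: Moves the arm, as the interface text tells. Its arguments: {"type":"object","properties":{"deltas":{"type":"array"},"squeeze":{"type":"number"}},"required":["deltas"]}

```bash
ls; mkdir -p pics
cat > h.py <<'E'
import numpy as np,cv2
from plant import r
def K(n):
    c=r.get_calibration(n);f=200/np.tan(np.radians(c["fov_y"])/2)
    return np.array([[f,0,c["cx"]],[0,f,c["cy"]],[0,0,1]]),np.array(c["distortion"],float),np.array(c["view"])
def ray(n,uv):
    k,d,V=K(n);p=cv2.undistortPoints(np.float64(uv).reshape(-1,1,2),k,d).reshape(-1,2)
    D=np.c_[p,np.ones(len(p))]@V[:3,:3]; o=-V[:3,:3].T@V[:3,3]
    return o,D
def onz(n,uv,z):
    o,D=ray(n,uv);return o+D*((z-o[2])/D[:,2])[:,None]
def cloud(n,dep):
    v,u=np.mgrid[:400,:640];o,D=ray(n,np.stack([u,v],-1).reshape(-1,2))
    return (o+D*dep.reshape(-1,1)).reshape(400,640,3)
def proj(n,P):
    k,d,V=K(n);return cv2.projectPoints(np.float64(P).reshape(-1,1,3),cv2.Rodrigues(V[:3,:3])[0],V[:3,3],k,d)[0].reshape(-1,2)
E
python3 - <<'E'
from h import *
for n in("scene","top"):
    p,d=r.capture(n);cv2.imwrite(f"pics/{n}0.png",p[...,::-1]);np.save(f"{n}0.npy",d)
    k,di,V=K(n);print(n,k[0,0],k[:2,2],di,(-V[:3,:3].T@V[:3,3]).round(3),V[2,:3].round(3),(d==0).mean())
print(r.get_state())
E
```

```text
pics
scene 450.7381728128971 [317.97948641 199.82495737] [-0.03539146  0.          0.          0.          0.        ] [-0.004  0.853  1.02 ] [ 0.397 -0.641 -0.657] 0.00416796875
top 428.0341961530886 [315.37014542 195.69776508] [0.03341222 0.         0.         0.         0.        ] [ 0.444 -0.006  1.503] [ 0.072  0.01  -0.997] 0.00394140625
{'time_s': 0.1, 'joints': array([-5.31083308e+01,  2.05883417e+01,  6.36248641e-01, -1.76595181e-02,
       -7.01372895e+01, -1.65060784e+01]), 'qd': array([ 0.00660773, -0.05287722,  0.07794093,  0.06977856,  0.02128318,
        0.05154624]), 'joint_torque': array([-2.23551098e-03, -5.84163308e+01,  2.93752635e+01,  7.01554298e+00,
        1.01308632e-02, -3.34057074e-05]), 'tcp_pos': array([ 0.23491837, -0.63229891,  0.22568415]), 'eef_rot': array([ 1.79909584e+02, -9.47984599e-03, -1.59620415e+02]), 'contact_force': array([ 0.21096962,  0.92502877, -0.34379117]), 'moment': array([-0.00942783, -0.00045288,  0.02016775]), 'gripper_force': 0.0, 'gripper_width': 0.08740280782887684}
```

View pics/scene0.png

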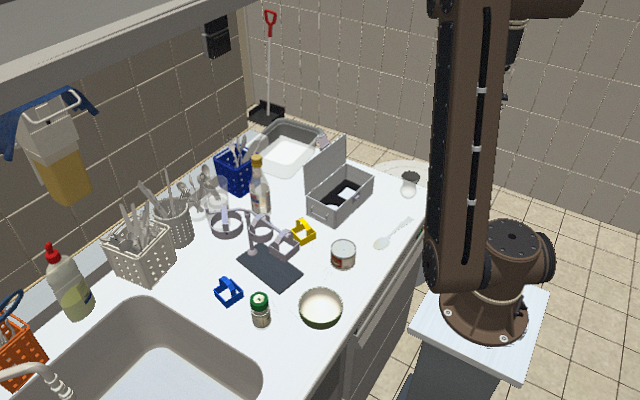

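View pics/top0.png

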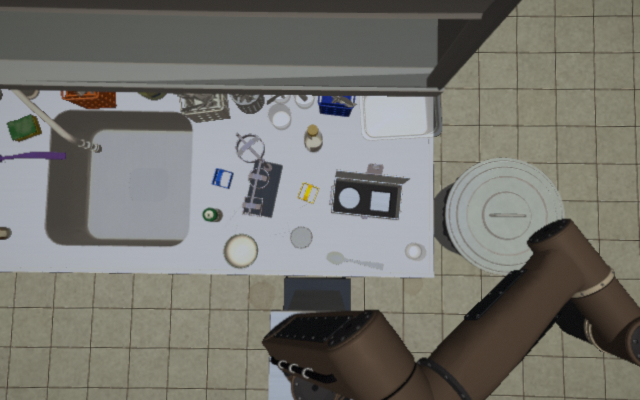

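The scene shows the stand near (265,240), with the grey cutters at about (260,228) and (285,243). The blue look-alike is at (229,291), the yellow one at (303,232), and the case at (340,195). In the top view the stand is at (262,188), the case at (366,200), blue at (223,178), and yellow at (308,193). Next I'll enlarge the stand.

Run:
```python
import cv2
t=cv2.imread("pics/top0.png");s=cv2.imread("pics/scene0.png")
a=cv2.resize(t[125:225,205:325],None,fx=6.6,fy=6,interpolation=cv2.INTER_CUBIC)
a=cv2.resize(t[130:225,225:285],(379,600),interpolation=cv2.INTER_CUBIC)
b=cv2.resize(s[195:295,200:310],(421,383),interpolation=cv2.INTER_CUBIC)
c=cv2.resize(t[160:225,325:415],(300,217),interpolation=cv2.INTER_CUBIC)
import numpy as np
o=np.zeros((600,800,3),np.uint8);o[:,:379]=a;o[:383,379:]=b;o[383:,379:679]=c
cv2.imwrite("pics/c1.png",o)
```

```text
(no output)
```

View pics/c1.png

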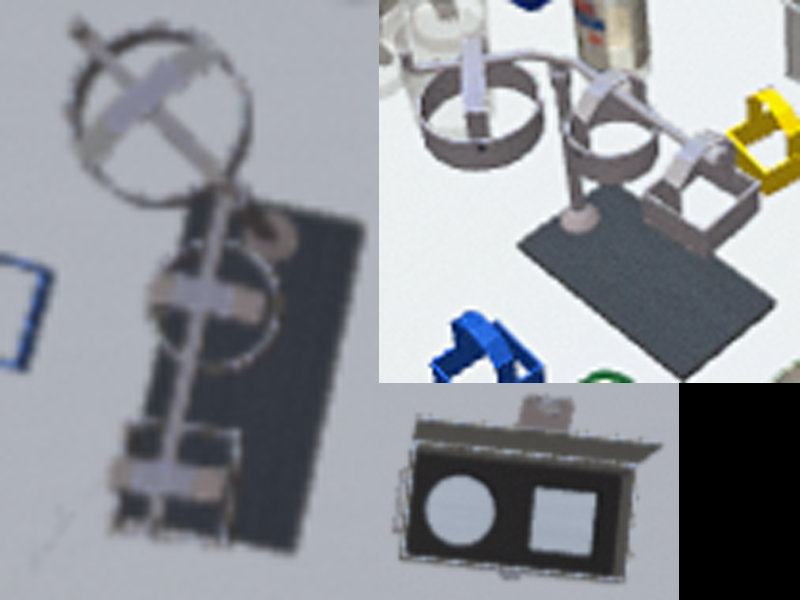

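The crop shows the hung cutters. The inner one, at top px ~(258,177), is round. The outer one, at ~(251,206), is square and steel-grey, so it's the one meant; the blue (223,178) and yellow (308,193) squares are look-alikes. In the case the round recess is at ~(349,198) and the square one at ~(381,201). Next is measuring from both views.

Run:
```python
from h import *
np.set_printoptions(suppress=True,precision=4)
ims={n:cv2.imread(f"pics/{n}0.png") for n in("top","scene")}
C={n:cloud(n,np.load(n+"0.npy")) for n in ims}
# coarse stand location
print("coarse",onz("top",[[249,206],[258,177],[262,190]],.19))
for n in ims:
    c=C[n];m=(c[...,0]>.38)&(c[...,0]<.75)&(c[...,1]>.0)&(c[...,1]<.3)&(c[...,2]>.187)&(c[...,2]<.22)
    P=c[m];print(n,m.sum());
    uv=np.argwhere(m)[:,::-1]
    o=np.argsort(P[:,0])
    print(np.c_[uv,P*1000][o][::max(1,len(o)//45)].round(0).astype(int).tolist())
# dark base plate, recesses
t=ims["top"].astype(int);g=t.max(2)
# case insert recess in top: bright blobs in dark insert
sub=ims["top"][160:230,320:420];gr=cv2.cvtColor(sub,cv2.COLOR_BGR2GRAY)
b=(gr>110).astype(np.uint8)
nn,l,st,ce=cv2.connectedComponentsWithStats(b,connectivity=4)
for i in range(1,nn):
    if 100<st[i,4]<900:
        uv=ce[i]+[320,160];ct=cv2.findContours((l==i).astype(np.uint8),0,2)[0][0]
        print("blob",uv,st[i],cv2.minAreaRect(ct),onz("top",uv,.015),onz("top",uv,.003))
```

```text
coarse [[0.5038 0.2099 0.19  ]
 [0.5938 0.1846 0.19  ]
 [0.5537 0.1712 0.19  ]]
top 427
[[247, 213, 482, 212, 210], [250, 211, 488, 206, 191], [251, 208, 498, 204, 189], [252, 207, 501, 200, 196], [247, 206, 503, 215, 195], [254, 206, 504, 194, 192], [246, 205, 507, 219, 189], [244, 204, 510, 226, 188], [255, 204, 510, 192, 189], [245, 203, 513, 223, 188], [252, 200, 522, 201, 190], [253, 197, 531, 198, 193], [254, 194, 541, 195, 191], [255, 190, 553, 192, 192], [254, 187, 563, 196, 189], [255, 183, 575, 193, 194], [255, 180, 584, 194, 189], [253, 178, 590, 199, 195], [260, 178, 591, 179, 189], [260, 177, 593, 178, 195], [256, 176, 596, 189, 199], [260, 176, 597, 178, 194], [261, 175, 600, 175, 194], [256, 174, 602, 190, 196], [252, 173, 606, 203, 191], [259, 171, 612, 182, 192], [259, 166, 627, 182, 195], [259, 163, 637, 183, 190], [257, 155, 661, 188, 197], [255, 153, 668, 195, 191], [238, 151, 674, 249, 190], [253, 150, 677, 201, 195], [251, 149, 680, 207, 197], [247, 148, 682, 219, 199], [246, 148, 684, 224, 189], [249, 147, 687, 215, 191], [250, 146, 690, 212, 190], [246, 144, 6
[... 1172 characters left out ...]
9, 227, 197], [224, 207, 694, 213, 197], [219, 211, 698, 229, 194], [216, 213, 703, 237, 189], [224, 204, 707, 199, 192], [210, 211, 713, 247, 200], [261, 168, 716, 18, 198], [262, 162, 717, 10, 214], [260, 164, 719, 18, 211], [208, 208, 721, 246, 206], [257, 167, 722, 30, 207], [258, 170, 725, 23, 189], [255, 170, 729, 32, 193], [253, 166, 737, 30, 204]]
blob [348.9124 197.719 ] [ 19  28  21  20 331] ((29.0, 37.5), (19.0, 20.0), 90.0) [[ 0.5458 -0.1086  0.015 ]] [[ 0.5467 -0.1094  0.003 ]]
blob [379.7147 200.8979] [ 50  31  20  20 333] ((59.71287155151367, 40.87128829956055), (18.109676361083984, 18.308683395385742), 5.710593223571777) [[ 0.5364 -0.2156  0.015 ]] [[ 0.5371 -0.2173  0.003 ]]
```

Run:
```python
from h import *
from scipy.optimize import least_squares
np.set_printoptions(suppress=True,precision=4)
C={n:cloud(n,np.load(n+"0.npy")) for n in("top","scene")}
for n,c in C.items():
    P=c.reshape(-1,3)
    box=lambda x0,x1,y0,y1,z0,z1:P[(P[:,0]>x0)&(P[:,0]<x1)&(P[:,1]>y0)&(P[:,1]<y1)&(P[:,2]>z0)&(P[:,2]<z1)]
    A=np.r_[box(.525,.57,.17,.23,.18,.202),box(.61,.635,.165,.2,.18,.202)]
    k=np.polyfit(A[:,0],A[:,1],1);print(n,"arm y=",k,np.degrees(np.arctan(k[0])),A[:,2].mean(),"y@.5,.6",np.polyval(k,[.5,.6]))
    a=np.arctan(k[0]);ex=np.array([np.cos(a),np.sin(a)]);ey=np.array([-ex[1],ex[0]])
    T=box(.465,.49,.18,.24,.19,.22);print(" tip",T.mean(0),T[:,2].max(),len(T))
    for nm,x in(("sq",.507),("rd",.591)):
        ctr=np.array([x,np.polyval(k,x)])
        Q=box(x-.06,x+.06,.1,.3,.12,.205);L=(Q[:,:2]-ctr)@np.c_[ex,ey]
        roof=(abs(L[:,0])<.02)&(abs(L[:,1])>.008)&(abs(L[:,1])<.024)&(Q[:,2]>.178)
        print(" ",nm,"roof ctr along",np.median(L[roof,0]),L[roof,0].min(),L[roof,0].max(),"z",np.percentile(Q[roof,2],[50,90]),"across lim",L[(Q[:,2]>.16)&(abs(L[:,0])<.015),1].min(),L[(Q[:,2]>.16)&(abs(L[:,0])<.015),1].max())
        R=(Q[:,2]<.157)&(Q[:,2]>.145)&(np.hypot(*L.T)<.045)
        print("   ring z",len(L[R]),L[R].min(0),L[R].max(0))
        if nm=="rd":
            s=least_squares(lambda p:np.hypot(*(L[R]-p).T)-.0325,[0,0],loss="soft_l1",f_scale=.002).x;print("   circle",s,ctr+s@np.c_[ex,ey].T)
        print("   ctr0",ctr)
    # case rim
    R=box(.45,.66,-.30,-.03,.079,.088);r=cv2.minAreaRect((R[:,:2]*1000).astype(np.float32));print(" rim",r)
    F=box(.47,.6,-.27,-.06,-.02,.02);print(" floor",len(F),np.percentile(F[:,2],[5,25,50,75,95]))
    # lid plane
    l=box(.58,.72,-.27,-.06,.1,.2);kk=np.polyfit(l[:,2],l[:,0]+.087*(l[:,1]+.16),1);print(" lid x=",kk, "at z .084",np.polyval(kk,.084),l[:,2].max(),len(l))
    B=box(.55,.78,-.2,-.1,.19,.26);print(" clasp?",len(B),B.mean(0) if len(B) else 0,B[:,2].max() if len(B) else 0, B[:,0].min() if len(B) else 0,B[:,0].max() if len(B) else 0)
```

```text
top arm y= [-0.1892  0.3007] -10.715871862020537 0.19222770927970906 y@.5,.6 [0.2061 0.1872]
 tip [0.485  0.209  0.2021] 0.21134731675954477 10
  sq roof ctr along -0.0004937284459981008 -0.009559162293264934 0.008151624788887571 z [0.1894 0.1945] across lim -0.028266016128750203 0.029415908377650807
   ring z 53 [-0.0314 -0.0304] [0.0294 0.0314]
   ctr0 [0.507  0.2048]
  rd roof ctr along 0.005371160478184112 -0.003001523019506774 0.013359391966309662 z [0.1903 0.1957] across lim -0.028226340489768006 0.02814508430376104
   ring z 45 [-0.0275 -0.0332] [0.0375 0.0302]
   circle [ 0.0048 -0.0001] [0.5957 0.1879]
   ctr0 [0.591  0.1889]
 rim ((542.1542358398438, -163.09375), (225.495849609375, 120.32587432861328), 84.5992660522461)
 floor 2059 [-0.0028  0.0021  0.01    0.0141  0.0178]
 lid x= [0.0509 0.5966] at z .084 0.6008422845902275 0.19994051971642812 380
 clasp? 210 [ 0.6168 -0.1646  0.2215] 0.24679060125368468 0.6038389558640567 0.6353014808978805
scene arm y= [-0.1957  0.3049] -11.075381734374874 0.19438356662160225 y@.5,.6 [0.207  0.1874]
 tip [0.4807 0.2125 0.2025] 0.2121469569297173 24
  sq roof ctr along -0.0055094843031689425 -0.015469993411163193 0.004308146371167295 z [0.1931 0.1973] across lim -0.02923437833904275 0.02766111096091564
   ring z 144 [-0.0367 -0.031 ] [0.0238 0.0305]
   ctr0 [0.507  0.2056]
  rd roof ctr along -0.0008434831990055151 -0.009066908345745302 0.008693639205237478 z [0.193  0.1972] across lim -0.029775169615220216 0.02790567251644443
   ring z 102 [-0.0352 -0.0317] [0.0314 0.0347]
   circle [ 0.0001 -0.0017] [0.5907 0.1875]
   ctr0 [0.591  0.1892]
 rim ((539.8097534179688, -163.4293670654297), (232.64991760253906, 124.12784576416016), 84.67599487304688)
 floor 794 [0.001  0.0047 0.0126 0.0168 0.0191]
 lid x= [0.0461 0.5953] at z .084 0.5992140244934259 0.19971340642730884 998
 clasp? 249 [ 0.6112 -0.1604  0.2171] 0.24938303787842409 0.5978576356175953 0.6311280740471299
```

```bash
cat >> h.py <<'E'
from scipy.spatial.transform import Rotation as Ro
def plan(p,yaw):
    s=r.get_state();R=Ro.from_euler("xyz",s["eef_rot"],degrees=True);T=Ro.from_euler("xyz",[180,0,yaw],degrees=True)
    print("t mm",(R.inv().apply(np.array(p)-s["tcp_pos"])*1000).round(1),"rot",(R.inv()*T).as_rotvec().round(4),"n",s["tcp_pos"].round(4),s["eef_rot"].round(2),"j",s["joints"].round(1),"F",s["contact_force"].round(1),"w",round(s["gripper_width"],4),"t",s["time_s"])
E
python3 -c "
from h import *
plan([.5045,.2055,.237],168.9)"
```

```text
t mm [-544.5  691.5  -10.3] rot [ 0.0015 -0.0006  0.5494] n [ 0.2349 -0.6323  0.2257] [ 1.7991e+02 -1.0000e-02 -1.5962e+02] j [-53.1  20.6   0.6  -0.  -70.1 -16.5] F [ 0.2  0.9 -0.3] w 0.0874 t 0.1
```

{"fn": "carry_out", "kwargs": {"deltas": [[1, [-544.5, 691.5, -10], [0, 0, 0.55]], [1, [-544.5, 691.5, -10], [0, 0, 0.55]], [1, [-544.5, 691.5, -10], [0, 0, 0.55]], [1, [-544.5, 691.5, -10], [0, 0, 0.55]], [1, [-544.5, 691.5, -10], [0, 0, 0.55]], [1, [-544.5, 691.5, -10], [0, 0, 0.55]], [1, [-544.5, 691.5, -10], [0, 0, 0.55]], [1, [-544.5, 691.5, -10], [0, 0, 0.55]], [1, [-544.5, 691.5, -10], [0, 0, 0.55]], [1, [-544.5, 691.5, -10], [0, 0, 0.55]], [1, [-544.5, 691.5, -10], [0, 0, 0.55]], [1, [-544.5, 691.5, -10], [0, 0, 0.55]]]}}

```text
time_s: 1.3
tcp_pos: [0.4177, -0.0629, 0.2336]
eef_rot: [180.0, 0.0, 168.9]
contact_force: [1.3, -1.0, -0.3]
gripper_width: 0.0879
gripper_force: 0.0
```

```bash
python3 -c "
from h import *
plan([.5045,.2055,.237],168.9)"
```

```text
t mm [-33.4 280.1  -3.2] rot [ 0.0005  0.0007 -0.0003] n [ 0.4177 -0.0629  0.2336] [1.7997e+02 4.0000e-02 1.6889e+02] j [  18.4   -4.6  -28.4   -0.   -66.2 -119.5] F [ 1.3 -1.  -0.3] w 0.0879 t 1.3
```

{"fn": "carry_out", "kwargs": {"deltas": [[1, [-33.4, 280, -3], [0, 0, 0]], [1, [-33.4, 280, -3], [0, 0, 0]], [1, [-33.4, 280, -3], [0, 0, 0]], [1, [-33.4, 280, -3], [0, 0, 0]], [1, [-33.4, 280, -3], [0, 0, 0]], [1, [-33.4, 280, -3], [0, 0, 0]], [1, [-33.4, 280, -3], [0, 0, 0]], [1, [-33.4, 280, -3], [0, 0, 0]], [1, [-33.4, 280, -3], [0, 0, 0]]]}}

```text
time_s: 2.2
tcp_pos: [0.5042, 0.2026, 0.2361]
eef_rot: [-180.0, -0.0, 168.9]
contact_force: [0.1, -0.5, 0.6]
gripper_width: 0.0876
gripper_force: 0.0
```

Run:
```python
from h import *
plan([.5045,.2055,.158],169.0)
ims=[]
for n in("scene","top"):
    p,d=r.capture(n);np.save(f"{n}1.npy",d);ims.append(p[...,::-1]);cv2.imwrite(f"pics/{n}1f.png",p[...,::-1])
a=cv2.resize(ims[0][190:290,220:340],(480,400),interpolation=2);b=cv2.resize(ims[1][140:240,215:295],(320,400),interpolation=2)
cv2.imwrite("pics/c2.png",np.hstack([a,b]))
```

```text
t mm [ 0.2  2.9 78.1] rot [-0.0005 -0.0005 -0.0025] n [0.5042 0.2026 0.2361] [-1.7997e+02 -3.0000e-02  1.6885e+02] j [  42.6    7.8  -15.1   -0.   -67.1 -143.7] F [ 0.1 -0.5  0.6] w 0.0876 t 2.2
```

View pics/c2.png

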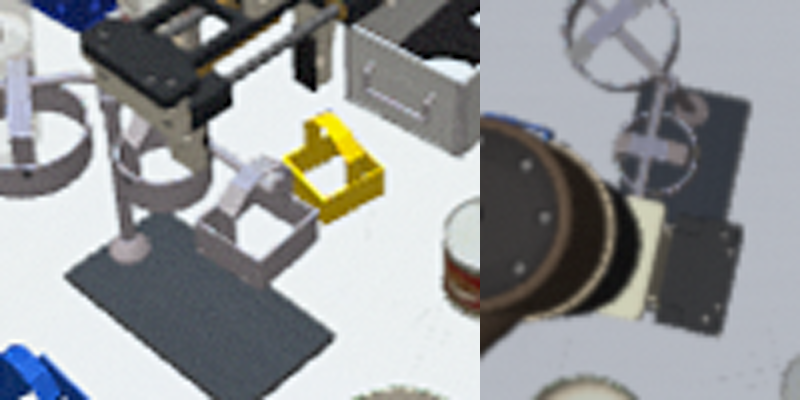

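The crop shows the open gripper above and behind the square cutter. The left finger tip is at scene px ~(267,231), and the post and round cutter are clear of it. I'll check that tip against the kinematics.

Run:
```python
from h import *
plan([.5045,.2055,.158],169.0)
s=r.get_state();R=Ro.from_euler("xyz",s["eef_rot"],degrees=True).as_matrix();t=s["tcp_pos"]
for sg in(1,-1):
  for e in(.044,.065): print(sg,e,(t+R[:,1]*sg*e).round(4),proj("scene",t+R[:,1]*sg*e),proj("top",t+R[:,1]*sg*e))
for n in("scene",):
    c=cloud(n,np.load(n+"1.npy"));P=c.reshape(-1,3)
    L=(P-t)@R
    m=(abs(L[:,0])<.03)&(abs(L[:,1])<.08)&(L[:,2]>-.045)&(L[:,2]<.01)
    for sg in(1,-1):
        q=L[m&(L[:,1]*sg>.02)];print(sg,len(q),q.min(0),q.max(0))
```

```text
t mm [ 0.5  3.1 78.5] rot [ 0.0002  0.     -0.0031] n [0.5043 0.2024 0.2365] [179.99   0.   168.82] j [  42.5    7.8  -15.1   -0.   -67.1 -143.7] F [0.  1.  0.2] w 0.0881 t 2.3
1 0.044 [0.5129 0.2455 0.2365] [[269.25452154 229.10090206]] [[234.51593305 202.00914769]]
1 0.065 [0.5169 0.2661 0.2365] [[262.84398134 233.50487773]] [[227.60440077 200.53440956]]
-1 0.044 [0.4958 0.1592 0.2365] [[294.7469248  211.58876062]] [[263.49481277 208.19710061]]
-1 0.065 [0.4917 0.1386 0.2365] [[300.52117407 207.62230418]] [[270.416112   209.67613764]]
1 81 [-0.01107957  0.04203888 -0.03840726] [ 0.01575691  0.06003773 -0.00324947]
-1 121 [-0.01178596 -0.06006921 -0.04469555] [ 0.01306924 -0.0423577   0.00253246]
```

{"fn": "carry_out", "kwargs": {"deltas": [[1, [0.5, 3, 20], [0, 0, 0]], [1, [0.5, 3, 50], [0, 0, 0]], [1, [0.5, 3, 68], [0, 0, 0]], [1, [0.5, 3, 78], [0, 0, 0]], [1, [0.5, 3, 78], [0, 0, 0]], [1, [0.5, 3, 78], [0, 0, 0]]]}}

```text
time_s: 2.9
tcp_pos: [0.5052, 0.2063, 0.1593]
eef_rot: [180.0, 0.1, 168.9]
contact_force: [-0.4, -0.0, -0.1]
gripper_width: 0.0878
gripper_force: 0.0
```

Run:
```python
from h import *
ims=[]
for n in("scene",):
    p,d=r.capture(n);ims.append(p[...,::-1])
plan([.5045,.2055,.158],169.0)
cv2.imwrite("pics/c3.png",cv2.resize(ims[0][190:290,220:340],(720,600),interpolation=2))
```

```text
t mm [ 0.7 -1.2  1.6] rot [ 0.0013  0.0014 -0.0023] n [0.5054 0.2065 0.1596] [1.7993e+02 8.0000e-02 1.6887e+02] j [  42.8   11.5  -21.2    0.   -57.2 -144. ] F [-0.7  0.7  0.4] w 0.0877 t 2.95
```

View pics/c3.png

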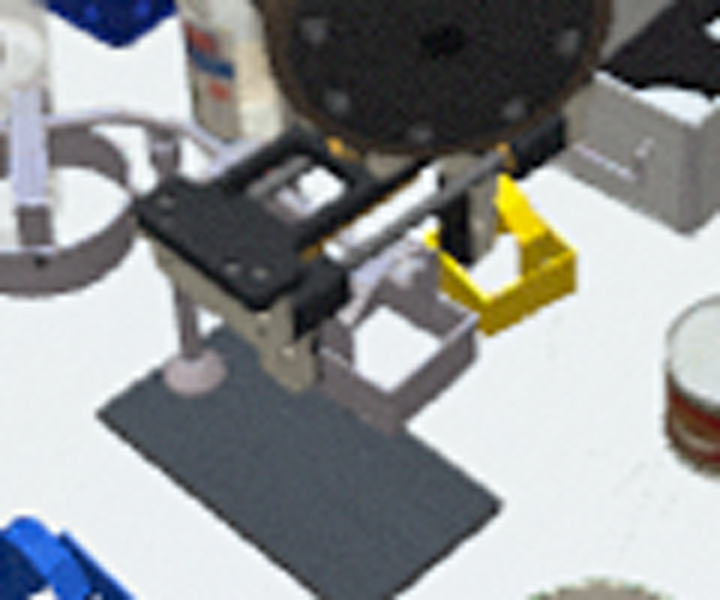

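{"fn": "carry_out", "kwargs": {"deltas": [[0.75, [0.5, -0.5, 0.5], [0, 0, 0]], [0.5, [0.5, -0.5, 0.5], [0, 0, 0]], [0.5, [0.5, -0.5, 0.5], [0, 0, 0]], [0.5, [0.5, -0.5, 0.5], [0, 0, 0]], [0.5, [0.5, -0.5, 0.5], [0, 0, 0]]], "squeeze": 25}}

```text
time_s: 3.45
tcp_pos: [0.5042, 0.206, 0.158]
eef_rot: [180.0, 0.0, 168.9]
contact_force: [-0.4, 0.2, 1.5]
gripper_width: 0.0574
gripper_force: 25.0
```

{"fn": "carry_out", "kwargs": {"deltas": [[0.5, [0, 0, -5], [0, 0, 0]], [0.5, [0, 0, -12], [0, 0, 0]], [0.5, [0, 0, -20], [0, 0, 0]], [0.5, [0, 0, -24], [0, 0, 0]], [0.5, [0, 0, -24], [0, 0, 0]], [0.5, [10, 0, -24], [0, 0, 0]], [0.5, [30, 0, -24], [0, 0, 0]], [0.5, [60, 0, -24], [0, 0, 0]], [0.5, [95, 0, -24], [0, 0, 0]], [0.5, [95, 0, -24], [0, 0, 0]]]}}

```text
time_s: 4.45
tcp_pos: [0.4074, 0.2239, 0.1816]
eef_rot: [-180.0, -0.1, 169.0]
contact_force: [0.7, 0.5, -0.2]
gripper_width: 0.0573
gripper_force: 25.0
```

Run:
```python
from h import *
plan([.530,-.2165,.195],174.7)
```

```text
t mm [-204.7 -408.7  -13.6] rot [ 1.000e-04 -1.200e-03 -1.003e-01] n [0.4074 0.2239 0.1816] [-1.8000e+02 -7.0000e-02  1.6895e+02] j [ 5.310e+01  2.600e+00 -2.860e+01 -1.000e-01 -5.890e+01 -1.541e+02] F [ 0.7  0.5 -0.2] w 0.0573 t 4.45
```

{"fn": "carry_out", "kwargs": {"deltas": [[0.5, [-5, -45, -13], [0, 0, -0.01]], [0.5, [-205, -409, -13], [0, 0, -0.1]], [0.5, [-205, -409, -13], [0, 0, -0.1]], [0.5, [-205, -409, -13], [0, 0, -0.1]], [0.5, [-205, -409, -13], [0, 0, -0.1]], [0.5, [-205, -409, -13], [0, 0, -0.1]], [0.5, [-205, -409, -13], [0, 0, -0.1]], [0.5, [-205, -409, -13], [0, 0, -0.1]], [0.5, [-205, -409, -13], [0, 0, -0.1]], [0.5, [-205, -409, -13], [0, 0, -0.1]], [0.5, [-205, -409, -13], [0, 0, -0.1]], [0.5, [-205, -409, -13], [0, 0, -0.1]]]}}

```text
time_s: 5.65
tcp_pos: [0.5325, -0.2163, 0.1942]
eef_rot: [180.0, -0.1, 174.5]
contact_force: [-0.9, 0.2, -0.1]
gripper_width: 0.0571
gripper_force: 25.0
```

Run:
```python
from h import *
plan([.530,-.2165,.195],174.7)
ims=[]
for n in("scene","top"):
    p,d=r.capture(n);np.save(f"{n}2.npy",d);ims.append(p[...,::-1]);cv2.imwrite(f"pics/{n}2f.png",p[...,::-1])
plan([.530,-.2165,.195],174.7)
a=cv2.resize(ims[0][120:240,270:410],(467,400),interpolation=2);b=cv2.resize(ims[1][140:240,315:398],(332,400),interpolation=2)
cv2.imwrite("pics/c4.png",np.hstack([a,b]))
```

```text
t mm [ 2.5 -0.4 -0.8] rot [ 0.0003 -0.0013 -0.0027] n [ 0.5325 -0.2163  0.1942] [ 1.7998e+02 -7.0000e-02  1.7454e+02] j [ -2.6  12.6 -14.9  -0.  -62.6 -92.8] F [-0.9  0.2 -0.1] w 0.0571 t 5.65
t mm [ 2.7 -1.3 -0.1] rot [ 0.0002 -0.0002 -0.0007] n [ 0.5328 -0.2155  0.1949] [ 1.7999e+02 -1.0000e-02  1.7466e+02] j [ -2.5  12.5 -14.9  -0.  -62.6 -92.8] F [-0.5 -0.6 -1.4] w 0.0575 t 5.75
```

View pics/c4.png

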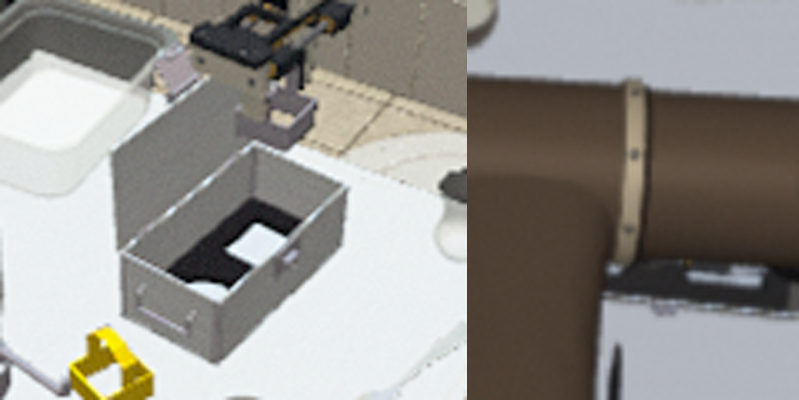

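The cutter hangs upright and square in the gripper above the case, at scene px ~(353,155). The square recess is at ~(347,192). In the top view the arm hides both, so I'll measure the offset between cutter and recess in the scene view.

Run:
```python
from h import *
np.set_printoptions(suppress=True,precision=4)
s=r.get_state();R=Ro.from_euler("xyz",s["eef_rot"],degrees=True).as_matrix();t=s["tcp_pos"]
P=cloud("scene",np.load("scene2.npy")).reshape(-1,3);L=(P-t)@R
m=(abs(L[:,0])<.045)&(abs(L[:,1])<.045)&(L[:,2]>.004)&(L[:,2]<.036)
q=L[m];print(len(q),"lower z",np.percentile(q[:,2],[1,5,95,99]))
for lo,hi in((.004,.014),(.014,.024),(.024,.036)):
    k=q[(q[:,2]>lo)&(q[:,2]<hi)]; print(lo,np.percentile(k[:,0],[1,4,96,99]),np.percentile(k[:,1],[1,4,96,99]))
rr=cv2.minAreaRect((q[:,:2]*1000).astype(np.float32));print("rect",rr)
# fingers
f=L[(abs(L[:,0])<.03)&(L[:,1]>.022)&(L[:,1]<.08)&(L[:,2]<-.004)&(L[:,2]>-.04)];print("finger x",np.percentile(f[:,0],[2,98]),"y",np.percentile(f[:,1],[2,98]))
# square recess in scene0: bright blob
im=cv2.imread("pics/scene0.png");g=cv2.cvtColor(im,cv2.COLOR_BGR2GRAY)[165:225,310:375]
_,l,st,ce=cv2.connectedComponentsWithStats((g>150).astype(np.uint8),connectivity=4)
for i in range(1,len(st)):
    if st[i,4]>60:
        ct=cv2.findContours((l==i).astype(np.uint8),0,2)[0][0].reshape(-1,2)+[310,165];print(st[i],ce[i]+[310,165]);W=onz("scene",ct,.015)
        wr=cv2.minAreaRect((W[:,:2]*1000).astype(np.float32));print(wr)
W=cloud("scene",np.load("scene0.npy")).reshape(-1,3)
```

```text
233 lower z [0.0044 0.0054 0.031  0.0325]
0.004 [-0.0245 -0.0221  0.0321  0.0329] [-0.033  -0.032   0.03    0.0316]
0.014 [-0.0253 -0.0208  0.0315  0.0323] [-0.0332 -0.0312  0.031   0.0329]
0.024 [-0.0236 -0.0206  0.0312  0.0315] [-0.0321 -0.0315  0.0292  0.0306]
rect ((3.379405975341797, -0.09621810913085938), (66.5102310180664, 59.503787994384766), 89.44786834716797)
finger x [-0.0094  0.0131] y [0.0248 0.0465]
[ 30   0  35  60 807] [363.7633 202.7249]
((507.0290832519531, -236.88790893554688), (108.42950439453125, 328.0851745605469), 26.684968948364258)
[ 28  22  20  15 143] [347.1259 193.3147]
((536.924560546875, -209.11294555664062), (66.86495971679688, 46.362091064453125), 83.93537902832031)
[ 0 32 33 14 90] [328.1444 204.8778]
((575.241943359375, -121.86763763427734), (113.63359069824219, 37.37897872924805), 13.353845596313477)
[ 0 51 15  9 75] [314.7467 221.3067]
((554.0777587890625, -42.29228210449219), (45.04844665527344, 37.40487289428711), 32.381248474121094)
```

Run:
```python
from h import *
plan([.538,-.2168,.057],174.7)
```

```text
t mm [ -5.4  -0.9 137.9] rot [ 0.0002 -0.0002 -0.0007] n [ 0.5328 -0.2155  0.1949] [ 1.7999e+02 -1.0000e-02  1.7466e+02] j [ -2.5  12.5 -14.9  -0.  -62.6 -92.8] F [-0.5 -0.6 -1.4] w 0.0575 t 5.75
```

{"fn": "carry_out", "kwargs": {"deltas": [[0.5, [-5.4, -1, 0], [0, 0, 0]], [0.5, [-5.4, -1, 20], [0, 0, 0]], [0.5, [-5.4, -1, 50], [0, 0, 0]], [0.5, [-5.4, -1, 85], [0, 0, 0]], [0.5, [-5.4, -1, 115], [0, 0, 0]], [0.5, [-5.4, -1, 132], [0, 0, 0]], [0.5, [-5.4, -1, 138], [0, 0, 0]], [0.5, [-5.4, -1, 138], [0, 0, 0]], [0.5, [-5.4, -1, 138], [0, 0, 0]]]}}

```text
time_s: 6.65
tcp_pos: [0.5394, -0.2178, 0.058]
eef_rot: [-180.0, 0.1, 174.7]
contact_force: [0.1, 0.7, -1.2]
gripper_width: 0.0574
gripper_force: 25.0
```

Run:
```python
from h import *
plan([.538,-.2168,.036],174.7)
```

```text
t mm [ 1.5  0.9 22. ] rot [-0.0002  0.0017 -0.0007] n [ 0.5394 -0.2178  0.058 ] [-1.7999e+02  1.0000e-01  1.7466e+02] j [ -2.7  21.1 -23.2   0.  -45.6 -92.6] F [ 0.1  0.7 -1.2] w 0.0574 t 6.65
```

{"fn": "carry_out", "kwargs": {"deltas": [[0.5, [1, 0.5, 4], [0, 0, 0]], [0.5, [1, 0.5, 8], [0, 0, 0]], [0.5, [1, 0.5, 12], [0, 0, 0]], [0.5, [1, 0.5, 15], [0, 0, 0]], [0.5, [1, 0.5, 15], [0, 0, 0]]]}}

```text
time_s: 7.15
tcp_pos: [0.5354, -0.2164, 0.0426]
eef_rot: [179.9, -0.2, 174.6]
contact_force: [-9.6, 11.2, 16.6]
gripper_width: 0.0569
gripper_force: 25.0
```

Run:
```python
from h import *
p,d=r.capture("scene");np.save("scene3.npy",d)
cv2.imwrite("pics/c5.png",cv2.resize(p[120:240,290:410,::-1],(600,600),interpolation=2))
plan([.538,-.2168,.036],174.7)
s=r.get_state();print(s["moment"]);R=Ro.from_euler("xyz",s["eef_rot"],degrees=True).as_matrix();t=s["tcp_pos"]
P=cloud("scene",d).reshape(-1,3);L=(P-t)@R
q=L[(abs(L[:,0])<.045)&(abs(L[:,1])<.04)&(L[:,2]>.002)&(L[:,2]<.03)]
print(len(q),np.percentile(q,[1,3,50,97,99],axis=0).round(4))
```

```text
t mm [-2.6 -0.2  6.7] rot [ 0.0011 -0.003  -0.0016] n [ 0.5355 -0.2163  0.0427] [ 1.7994e+02 -1.7000e-01  1.7461e+02] j [ -2.7  22.1 -24.3  -0.1 -43.8 -92.7] F [-9.7 10.7 15.8] w 0.0568 t 7.2
[3.89554434 3.2962916  0.17441048]
152 [[-0.0445 -0.0323  0.0027]
 [-0.0433 -0.0313  0.0029]
 [-0.0029  0.0263  0.0186]
 [ 0.0219  0.0382  0.0283]
 [ 0.0249  0.0396  0.0292]]
```

View pics/c5.png

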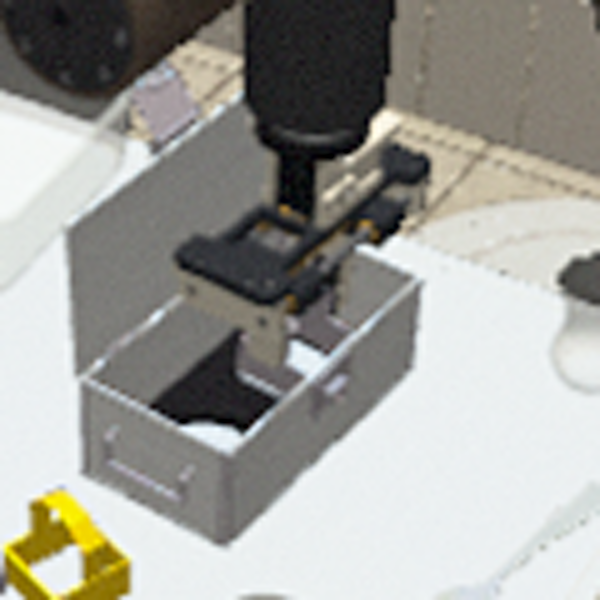

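The square cutter is at the recess, at crop ~(290,350), and is rubbing. The force of (-10, +11, +16) N says to ease towards -x and +y.

{"fn": "carry_out", "kwargs": {"deltas": [[0.5, [2, 1, -1], [0, 0, 0]], [0.5, [3.6, 2, -1], [0, 0, 0]], [0.5, [3.6, 2, -1], [0, 0, 0]], [0.5, [3.6, 2, -1], [0, 0, 0]]]}}

```text
time_s: 7.6
tcp_pos: [0.5341, -0.2153, 0.0427]
eef_rot: [-180.0, 0.0, 174.6]
contact_force: [-0.1, -0.3, -0.5]
gripper_width: 0.0568
gripper_force: 25.0
```

Run:
```python
from h import *
s=r.get_state();print(s["moment"]);plan([.538,-.2168,.036],174.7)
```

```text
[-0.06902703  0.00545573  0.02115741]
t mm [-4.  -1.2  6.7] rot [-0.      0.     -0.0018] n [ 0.5341 -0.2153  0.0427] [-180.     0.   174.6] j [ -2.5  21.9 -24.7   0.  -43.5 -92.9] F [-0.1 -0.3 -0.5] w 0.0568 t 7.6
```

{"fn": "carry_out", "kwargs": {"deltas": [[0.5, [0, 0, 2], [0, 0, 0]], [0.5, [0, 0, 4], [0, 0, 0]], [0.5, [0, 0, 4], [0, 0, 0]]]}}

```text
time_s: 7.9
tcp_pos: [0.5342, -0.2153, 0.0386]
eef_rot: [-180.0, -0.0, 174.6]
contact_force: [-0.4, 0.0, -0.4]
gripper_width: 0.0571
gripper_force: 25.0
```

{"fn": "carry_out", "kwargs": {"deltas": [[0.5, [0, 0, 1], [0, 0, 0]], [0.5, [0, 0, 2], [0, 0, 0]], [0.5, [0, 0, 3], [0, 0, 0]], [0.5, [0, 0, 3], [0, 0, 0]]]}}

```text
time_s: 8.3
tcp_pos: [0.5357, -0.2157, 0.0372]
eef_rot: [-179.9, 0.2, 174.7]
contact_force: [0.4, -1.4, 7.7]
gripper_width: 0.0569
gripper_force: 25.0
```

{"fn": "carry_out", "kwargs": {"deltas": [[0.72, [0, 0, 0], [0, 0, 0]], [0.72, [0, 0, 0], [0, 0, 0]], [0.72, [0, 0, 0], [0, 0, 0]], [0.72, [0, 0, -10], [0, 0, 0]], [0.72, [0, 0, -30], [0, 0, 0]], [0.72, [0, 0, -60], [0, 0, 0]], [0.72, [0, 0, -100], [0, 0, 0]], [0.72, [0, 0, -150], [0, 0, 0]], [1, [0, 0, -200], [0, 0, 0]], [1, [0, 0, -200], [0, 0, 0]]]}}

```text
time_s: 9.3
tcp_pos: [0.5374, -0.2163, 0.2447]
eef_rot: [-179.9, 0.7, 174.7]
contact_force: [0.5, 1.1, -0.8]
gripper_width: 0.0737
gripper_force: 0.0
```

Run:
```python
from h import *
p,d=r.capture("scene");np.save("scene4.npy",d);cv2.imwrite("pics/scene4f.png",p[...,::-1])
P=cloud("scene",d).reshape(-1,3)
a=np.radians(-5.3);e=np.array([[np.cos(a),-np.sin(a)],[np.sin(a),np.cos(a)]])
L=np.c_[(P[:,:2]-[.5399,-.163])@e,P[:,2]]
m=(abs(L[:,0])<.05)&(L[:,1]<-.01)&(L[:,1]>-.1)&(L[:,2]>.02)&(L[:,2]<.09);q=L[m]
print(len(q),"zmax",np.sort(q[:,2])[-8:])
ro=q[q[:,2]>.062];print("roof x,y,z",ro.mean(0),ro.min(0),ro.max(0))
w=q[(q[:,2]<.037)];print(np.percentile(w,[2,98],axis=0))
plan([.593,.188,.24],169.0)
```

```text
214 zmax [0.07783808 0.07795972 0.07822432 0.07827845 0.0783062  0.078551
 0.08151299 0.0822146 ]
roof x,y,z [ 0.00028347 -0.0428006   0.0731394 ] [-0.00921926 -0.08019925  0.06317507] [ 0.0094118  -0.02302126  0.0822146 ]
[[-0.02094698 -0.08500854  0.0204544 ]
 [ 0.04917386 -0.01664555  0.0361229 ]]
t mm [-19.1 407.1   0.9] rot [0.0001 0.0081 0.0981] n [ 0.5359 -0.2155  0.2409] [-179.98    0.46  174.62] j [ -2.5  10.6 -11.1   0.  -67.8 -92.9] F [-1.2 -0.2 -1.2] w 0.0776 t 9.35
```

{"fn": "carry_out", "kwargs": {"deltas": [[1, [0, 0, 0], [0, 0, 0]], [1, [-19, 407, 1], [0, 0, 0.098]], [1, [-19, 407, 1], [0, 0, 0.098]], [1, [-19, 407, 1], [0, 0, 0.098]], [1, [-19, 407, 1], [0, 0, 0.098]], [1, [-19, 407, 1], [0, 0, 0.098]], [1, [-19, 407, 1], [0, 0, 0.098]], [1, [-19, 407, 1], [0, 0, 0.098]], [1, [-19, 407, 1], [0, 0, 0.098]], [1, [-19, 407, 1], [0, 0, 0.098]], [1, [-19, 407, 1], [0, 0, 0.098]], [1, [-19, 407, 1], [0, 0, 0.098]]]}}

```text
time_s: 10.55
tcp_pos: [0.5906, 0.1874, 0.2337]
eef_rot: [-179.9, -0.1, 169.0]
contact_force: [-0.4, -0.6, 0.2]
gripper_width: 0.0875
gripper_force: 0.0
```

Run:
```python
from h import *
p,d=r.capture("top");np.save("top5.npy",d);cv2.imwrite("pics/top5f.png",p[...,::-1])
plan([.593,.188,.158],169.0);plan([.593,.188,.158],169.0)
r.capture("scene")
plan([.593,.188,.158],169.0)
P=cloud("top",d).reshape(-1,3)
a=np.radians(-5.3);e=np.array([[np.cos(a),-np.sin(a)],[np.sin(a),np.cos(a)]])
L=np.c_[(P[:,:2]-[.5421,-.163])@e,P[:,2]]
q=L[(abs(L[:,0])<.05)&(L[:,1]<-.01)&(L[:,1]>-.1)&(L[:,2]>.02)&(L[:,2]<.1)]
ro=q[q[:,2]>.062];print("roof x,y,z",len(ro),np.median(ro,axis=0),ro.min(0),ro.max(0))
w=q[(q[:,2]<.037)];print(np.percentile(w,[2,98],axis=0))
g=cv2.cvtColor(p[155:230,320:420,::-1].copy(),cv2.COLOR_BGR2GRAY)
```

```text
t mm [-2.1  1.5 76.2] rot [-0.0012 -0.0012 -0.001 ] n [0.5908 0.187  0.2342] [-1.7993e+02 -7.0000e-02  1.6894e+02] j [  35.6   15.2   -6.    -0.   -69.  -136.6] F [-0.2 -0.   0.2] w 0.0878 t 10.6
t mm [-2.1  1.5 76.2] rot [-0.0012 -0.0012 -0.001 ] n [0.5908 0.187  0.2342] [-1.7993e+02 -7.0000e-02  1.6894e+02] j [  35.6   15.2   -6.    -0.   -69.  -136.6] F [-0.2 -0.   0.2] w 0.0878 t 10.6
t mm [-1.8  1.6 76.6] rot [-0.0007 -0.0006 -0.0014] n [0.591  0.1868 0.2346] [-1.7996e+02 -4.0000e-02  1.6892e+02] j [  35.6   15.1   -6.     0.   -69.  -136.7] F [ 0.7 -0.6 -0.7] w 0.0877 t 10.65
roof x,y,z 71 [ 0.00212423 -0.05201471  0.07063089] [-0.00652146 -0.08047387  0.06218024] [ 0.01033743 -0.02963763  0.0769017 ]
[[-0.04790731 -0.08989856  0.02020849]
 [ 0.03513535 -0.02056239  0.03590669]]
```

{"fn": "carry_out", "kwargs": {"deltas": [[1, [-1.8, 1.5, 20], [0, 0, 0]], [1, [-1.8, 1.5, 50], [0, 0, 0]], [1, [-1.8, 1.5, 68], [0, 0, 0]], [1, [-1.8, 1.5, 76], [0, 0, 0]], [1, [-1.8, 1.5, 76], [0, 0, 0]], [1, [-1.8, 1.5, 76], [0, 0, 0]]]}}

```text
time_s: 11.25
tcp_pos: [0.5939, 0.189, 0.16]
eef_rot: [180.0, 0.1, 169.0]
contact_force: [-0.1, 0.3, 0.1]
gripper_width: 0.088
gripper_force: 0.0
```

{"fn": "carry_out", "kwargs": {"deltas": [[0.75, [0, 0, 0], [0, 0, 0]], [0.5, [0, 0, 0], [0, 0, 0]], [0.5, [0, 0, 0], [0, 0, 0]], [0.5, [0, 0, 0], [0, 0, 0]], [0.5, [0, 0, 0], [0, 0, 0]]], "squeeze": 25}}

```text
time_s: 11.75
tcp_pos: [0.5933, 0.1894, 0.159]
eef_rot: [180.0, 0.0, 169.0]
contact_force: [-0.5, 0.2, 1.3]
gripper_width: 0.0564
gripper_force: 25.0
```

{"fn": "carry_out", "kwargs": {"deltas": [[0.5, [0, 0, -5], [0, 0, 0]], [0.5, [0, 0, -12], [0, 0, 0]], [0.5, [0, 0, -20], [0, 0, 0]], [0.5, [0, 0, -23], [0, 0, 0]], [0.5, [0, 0, -23], [0, 0, 0]], [0.5, [10, 0, -23], [0, 0, 0]], [0.5, [35, 0, -23], [0, 0, 0]], [0.5, [70, 0, -23], [0, 0, 0]], [0.5, [105, 0, -23], [0, 0, 0]], [0.5, [140, 0, -23], [0, 0, 0]], [0.5, [170, 0, -23], [0, 0, 0]], [0.5, [170, 0, -23], [0, 0, 0]]]}}

```text
time_s: 12.95
tcp_pos: [0.423, 0.2215, 0.1819]
eef_rot: [180.0, -0.0, 169.1]
contact_force: [1.1, 0.3, 0.6]
gripper_width: 0.0568
gripper_force: 25.0
```

Run:
```python
from h import *
plan([.545,-.109,.195],174.7)
```

```text
t mm [-182.3 -301.5  -13.4] rot [ 0.0005 -0.0008 -0.0979] n [0.423  0.2215 0.1819] [ 1.7997e+02 -5.0000e-02  1.6909e+02] j [ 5.130e+01  3.800e+00 -2.720e+01 -1.000e-01 -5.900e+01 -1.522e+02] F [1.1 0.3 0.6] w 0.0568 t 12.95
```

{"fn": "carry_out", "kwargs": {"deltas": [[0.5, [0, -40, -13], [0, 0, 0]], [0.5, [0, -85, -13], [0, 0, 0]], [0.5, [-182, -301, -13], [0, 0, -0.098]], [0.5, [-182, -301, -13], [0, 0, -0.098]], [0.5, [-182, -301, -13], [0, 0, -0.098]], [0.5, [-182, -301, -13], [0, 0, -0.098]], [0.5, [-182, -301, -13], [0, 0, -0.098]], [0.5, [-182, -301, -13], [0, 0, -0.098]], [0.5, [-182, -301, -13], [0, 0, -0.098]], [0.5, [-182, -301, -13], [0, 0, -0.098]], [0.5, [-182, -301, -13], [0, 0, -0.098]]]}}

```text
time_s: 14.05
tcp_pos: [0.547, -0.108, 0.1946]
eef_rot: [180.0, -0.0, 174.6]
contact_force: [-0.2, 0.0, -0.2]
gripper_width: 0.057
gripper_force: 25.0
```

Run:
```python
from h import *
from scipy.optimize import least_squares
np.set_printoptions(suppress=True,precision=4)
p,d=r.capture("scene");cv2.imwrite("pics/scene6f.png",p[...,::-1])
S=[]
for i in range(3):
    r.capture("scene");s=r.get_state();S.append(s["tcp_pos"])
t=np.mean(S,0);print("mean tcp",t,np.std(S,0));R=Ro.from_euler("xyz",s["eef_rot"],degrees=True).as_matrix()
P=cloud("scene",d).reshape(-1,3);L=(P-t)@R
q=L[(abs(L[:,0])<.045)&(abs(L[:,1])<.045)&(L[:,2]>.006)&(L[:,2]<.032)]
print(len(q),np.percentile(q,[1,4,96,99],axis=0))
print("circle",least_squares(lambda p:np.hypot(*(q[:,:2]-p).T)-.0325,[0,0],loss="soft_l1",f_scale=.002).x)
f=L[(abs(L[:,0])<.03)&(L[:,1]>.022)&(L[:,1]<.08)&(L[:,2]<-.004)&(L[:,2]>-.04)];print("finger x",np.percentile(f[:,0],[2,98]))
# round recess in scene2 (fully visible there?)
plan([.545,-.109,.195],174.7)
```

```text
mean tcp [ 0.5474 -0.1075  0.1952] [0.0001 0.     0.0001]
204 [[-0.0235 -0.0342  0.0063]
 [-0.0218 -0.0314  0.0074]
 [ 0.0323  0.032   0.0306]
 [ 0.0347  0.0331  0.0315]]
circle [-0.     -0.0002]
finger x [-0.0076  0.0139]
t mm [ 2.3 -1.7  0.2] rot [ 0.0002  0.0006 -0.0002] n [ 0.5475 -0.1075  0.1952] [179.99   0.04 174.69] j [   9.    10.9  -16.9   -0.   -62.2 -104.3] F [ 0.4  0.1 -0.5] w 0.0568 t 14.25
```

{"fn": "carry_out", "kwargs": {"deltas": [[0.5, [3.4, -1, 0], [0, 0, 0]], [0.5, [3.4, -1, 20], [0, 0, 0]], [0.5, [3.4, -1, 50], [0, 0, 0]], [0.5, [3.4, -1, 85], [0, 0, 0]], [0.5, [3.4, -1, 115], [0, 0, 0]], [0.5, [3.4, -1, 132], [0, 0, 0]], [0.5, [3.4, -1, 138], [0, 0, 0]], [0.5, [3.4, -1, 138], [0, 0, 0]], [0.5, [3.4, -1, 138], [0, 0, 0]]]}}

```text
time_s: 15.15
tcp_pos: [0.5448, -0.1089, 0.0579]
eef_rot: [180.0, 0.1, 174.6]
contact_force: [0.3, -1.2, -0.7]
gripper_width: 0.0566
gripper_force: 25.0
```

{"fn": "carry_out", "kwargs": {"deltas": [[0.5, [0, 0, 4], [0, 0, 0]], [0.5, [0, 0, 8], [0, 0, 0]], [0.5, [0, 0, 10], [0, 0, 0]], [0.5, [0, 0, 10], [0, 0, 0]]]}}

```text
time_s: 15.55
tcp_pos: [0.5439, -0.1091, 0.0467]
eef_rot: [-180.0, -0.0, 174.6]
contact_force: [-0.6, 0.6, -0.4]
gripper_width: 0.0572
gripper_force: 25.0
```

{"fn": "carry_out", "kwargs": {"deltas": [[0.5, [0, 0, 3], [0, 0, 0]], [0.5, [0, 0, 6], [0, 0, 0]], [0.5, [0, 0, 8], [0, 0, 0]], [0.5, [0, 0, 9.5], [0, 0, 0]], [0.5, [0, 0, 9.5], [0, 0, 0]]]}}

```text
time_s: 16.05
tcp_pos: [0.544, -0.1091, 0.0379]
eef_rot: [-180.0, -0.0, 174.6]
contact_force: [-2.8, 0.7, 6.4]
gripper_width: 0.0568
gripper_force: 25.0
```

{"fn": "carry_out", "kwargs": {"deltas": [[0.72, [0, 0, -0.5], [0, 0, 0]], [0.72, [0, 0, -0.5], [0, 0, 0]], [0.72, [0, 0, -0.5], [0, 0, 0]], [0.72, [0, 0, -10], [0, 0, 0]], [0.72, [0, 0, -30], [0, 0, 0]], [0.72, [0, 0, -60], [0, 0, 0]], [0.72, [0, 0, -100], [0, 0, 0]], [0.72, [0, 0, -150], [0, 0, 0]], [0.5, [100, 0, -200], [0, 0, 0]], [0, [140, 0, -240], [0, 0, 0]], [0, [140, 0, -240], [0, 0, 0]]]}}

```text
time_s: 17.15
tcp_pos: [0.4166, -0.0973, 0.2689]
eef_rot: [-180.0, 0.0, 174.6]
contact_force: [0.9, 0.8, 2.1]
gripper_width: 0.0444
gripper_force: 0.0
```

Run:
```python
from h import *
np.set_printoptions(suppress=True,precision=4)
ims=[]
a=np.radians(-5.3);e=np.array([[np.cos(a),-np.sin(a)],[np.sin(a),np.cos(a)]])
for n,c in(("scene",[.5399,-.163]),("top",[.5421,-.163])):
    p,d=r.capture(n);np.save(n+"7.npy",d);ims.append(p[...,::-1]);cv2.imwrite(f"pics/{n}7f.png",p[...,::-1])
    P=cloud(n,d).reshape(-1,3);L=np.c_[(P[:,:2]-c)@e,P[:,2]]
    for sg in(1,-1):
        q=L[(abs(L[:,0])<.04)&(L[:,1]*sg>.01)&(L[:,1]*sg<.1)&(L[:,2]>.062)&(L[:,2]<.1)]
        print(n,sg,len(q),(q.min(0)+q.max(0))/2 if len(q) else 0,np.sort(q[:,2])[-6:])
    l=L[(L[:,0]>.04)&(L[:,0]<.2)&(abs(L[:,1])<.1)&(L[:,2]>.1)&(L[:,2]<.195)];print(" lid",len(l),np.polyfit(l[:,2],l[:,0],1))
    b=L[(L[:,0]>.03)&(L[:,0]<.13)&(abs(L[:,1])<.04)&(L[:,2]>.204)&(L[:,2]<.27)];print(" clasp",len(b),b.min(0),b.max(0),b.mean(0))
a=cv2.resize(ims[0][120:240,280:400],(400,400),interpolation=2);b=cv2.resize(ims[1][140:240,320:420],(400,400),interpolation=2)
cv2.imwrite("pics/c6.png",np.hstack([a,b]))
plan([.42,-.16,.25],174.7)
```

```text
scene 1 60 [-0.0007  0.0587  0.0711] [0.0779 0.078  0.0782 0.0782 0.0782 0.0797]
scene -1 54 [-0.     -0.0494  0.0717] [0.0781 0.0785 0.0786 0.0786 0.0807 0.081 ]
 lid 865 [0.0462 0.055 ]
 clasp 170 [ 0.061  -0.0358  0.2041] [0.093  0.0365 0.2482] [0.0742 0.0022 0.226 ]
top 1 69 [-0.0002  0.0523  0.0724] [0.077  0.0775 0.0777 0.0777 0.0792 0.0829]
top -1 72 [ 0.002  -0.0546  0.0709] [0.0759 0.0761 0.0766 0.0774 0.0784 0.0796]
 lid 321 [0.045  0.0555]
 clasp 170 [ 0.0628 -0.0266  0.2042] [0.0925 0.0378 0.2451] [0.0768 0.0006 0.227 ]
t mm [ -9.2 -62.1  23. ] rot [ 0.0023  0.009  -0.0011] n [ 0.4164 -0.0974  0.273 ] [179.87   0.52 174.64] j [  13.5   -5.9  -24.3    0.   -71.1 -108.9] F [1.6 0.6 0.1] w 0.0368 t 17.25
```

View pics/c6.png

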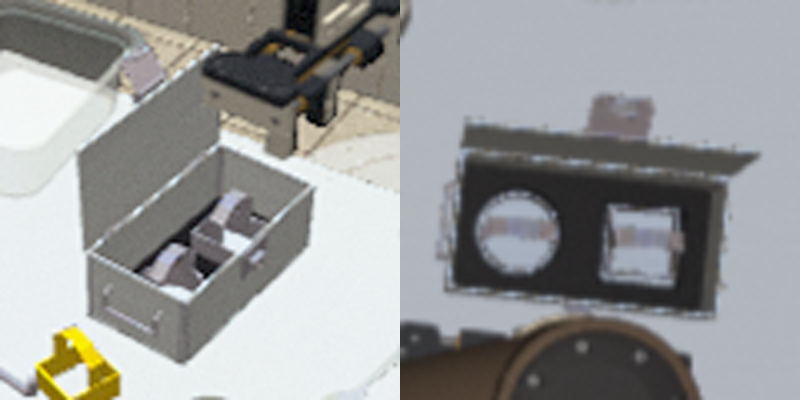

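Both cutters sit down in their own recesses, as the top crop shows: round at crop (517,230), square at (643,243). The lid is still open at about 1.62 rad, with the clasp leaning back over its edge. Next I'll go over and behind the lid with the fingers shut.

```bash
cat >> h.py <<'E'
def loc(x,y,z): 
    a=np.radians(-5.3);return [.540+np.cos(a)*x-np.sin(a)*y,-.163+np.sin(a)*x+np.cos(a)*y,z]
E
python3 - <<'E'
from h import *
print(loc(.095,-.06,.285))
plan(loc(.095,-.06,.285),174.7)
E
```

```text
[np.float64(0.6290516110807417), np.float64(-0.2315186876984983), 0.285]
t mm [-224.3 -113.7  -10.2] rot [ 0.0023  0.009  -0.0011] n [ 0.4164 -0.0974  0.273 ] [179.87   0.52 174.64] j [  13.5   -5.9  -24.3    0.   -71.1 -108.9] F [1.6 0.6 0.1] w 0.0368 t 17.25
```

{"fn": "carry_out", "kwargs": {"deltas": [[0, [0, -20, -15], [0, 0, 0]], [0, [0, -20, -15], [0, 0, 0]], [0, [-224, -114, -15], [0, 0, 0]], [0, [-224, -114, -15], [0, 0, 0]], [0, [-224, -114, -15], [0, 0, 0]], [0, [-224, -114, -15], [0, 0, 0]], [0, [-224, -114, -15], [0, 0, 0]], [0, [-224, -114, -15], [0, 0, 0]], [0, [-224, -114, -15], [0, 0, 0]], [0, [-224, -114, -15], [0, 0, 0]]]}}

```text
time_s: 18.25
tcp_pos: [0.6302, -0.2314, 0.2822]
eef_rot: [180.0, -0.1, 174.6]
contact_force: [-0.6, -0.4, 0.8]
gripper_width: 0.0002
gripper_force: 0.0
```

Run:
```python
from h import *
plan(loc(.090,-.06,.190),174.7)
```

```text
t mm [ 6.1 -0.2 92.2] rot [ 0.0001 -0.0009 -0.0018] n [ 0.6302 -0.2314  0.2822] [ 1.800e+02 -5.000e-02  1.746e+02] j [ -3.6  18.7   5.2  -0.  -76.5 -91.8] F [-0.6 -0.4  0.8] w 0.0002 t 18.25
```

{"fn": "carry_out", "kwargs": {"deltas": [[0, [2, 0, 30], [0, 0, 0]], [0, [2, 0, 65], [0, 0, 0]], [0, [2, 0, 92], [0, 0, 0]], [0, [2, 0, 92], [0, 0, 0]], [0, [2, 0, 92], [0, 0, 0]]]}}

```text
time_s: 18.75
tcp_pos: [0.6286, -0.2313, 0.1923]
eef_rot: [-180.0, 0.1, 174.7]
contact_force: [-0.5, 1.3, 0.5]
gripper_width: 0.0004
gripper_force: 0.0
```

Run:
```python
from h import *
plan(loc(.0357,-.06,.183),174.7)
```

```text
t mm [58.9 -0.2  9.2] rot [-0.0006  0.0011 -0.0008] n [ 0.6286 -0.2313  0.1923] [-1.7996e+02  6.0000e-02  1.7465e+02] j [ -3.5  21.3  -2.8   0.  -65.8 -91.8] F [-0.5  1.3  0.5] w 0.0004 t 18.75
```

{"fn": "carry_out", "kwargs": {"deltas": [[0, [10, 0, 2], [0, 0, 0]], [0, [20, 0, 3], [0, 0, 0]], [0, [33, 0, 5], [0, 0, 0]], [0, [46, 0, 7], [0, 0, 0]], [0, [59, 0, 9], [0, 0, 0]], [0, [73, 0, 16], [0, 0, 0]], [0, [87, 0, 23], [0, 0, 0]], [0, [98, 0, 34], [0, 0, 0]], [0, [109, 0, 45], [0, 0, 0]], [0, [109, 0, 45], [0, 0, 0]]]}}

```text
time_s: 19.75
tcp_pos: [0.518, -0.221, 0.1456]
eef_rot: [180.0, -0.0, 174.6]
contact_force: [0.1, -1.0, -0.0]
gripper_width: 0.0007
gripper_force: 0.0
```

{"fn": "carry_out", "kwargs": {"deltas": [[0, [8, 0, 14], [0, 0, 0]], [0, [15, 0, 28], [0, 0, 0]], [0, [18, 0, 38], [0, 0, 0]], [0, [20, 0, 48], [0, 0, 0]], [0, [20, 0, 54], [0, 0, 0]], [0, [20, 0, 58], [0, 0, 0]], [0, [20, 0, 58], [0, 0, 0]]]}}

```text
time_s: 20.45
tcp_pos: [0.5004, -0.2195, 0.0882]
eef_rot: [-180.0, -0.0, 174.6]
contact_force: [-3.3, 0.9, 5.6]
gripper_width: 0.001
gripper_force: 3.0
```

Run:
```python
from h import *
p,d=r.capture("scene");np.save("scene8.npy",d);cv2.imwrite("pics/scene8f.png",p[...,::-1])
cv2.imwrite("pics/c7.png",cv2.resize(p[120:240,280:400,::-1],(600,600),interpolation=2))
plan(loc(-.035,-.06,.086),174.7)
P=cloud("scene",d).reshape(-1,3);a=np.radians(-5.3);e=np.array([[np.cos(a),-np.sin(a)],[np.sin(a),np.cos(a)]])
L=np.c_[(P[:,:2]-[.5399,-.163])@e,P[:,2]]
q=L[(abs(L[:,0])<.05)&(L[:,1]>.03)&(L[:,1]<.1)&(L[:,2]>.07)&(L[:,2]<.12)]
print(np.polyfit(q[:,0],q[:,2],1),len(q))
b=L[(L[:,0]<-.055)&(L[:,0]>-.12)&(abs(L[:,1])<.03)&(L[:,2]>.06)&(L[:,2]<.13)];print(len(b),np.percentile(b,[2,98],axis=0))
```

```text
t mm [ 0.8 -0.1  2.2] rot [-0.0003 -0.0004 -0.0014] n [ 0.5004 -0.2195  0.0882] [-1.7998e+02 -2.0000e-02  1.7462e+02] j [ -3.1  16.2 -25.9   0.  -48.  -92.3] F [-3.6  2.1  7.5] w 0.0006 t 20.5
[0.00903832 0.09153239] 454
161 [[-0.10122819 -0.02334165  0.06275678]
 [-0.05642901  0.0274777   0.11094854]]
```

View pics/c7.png

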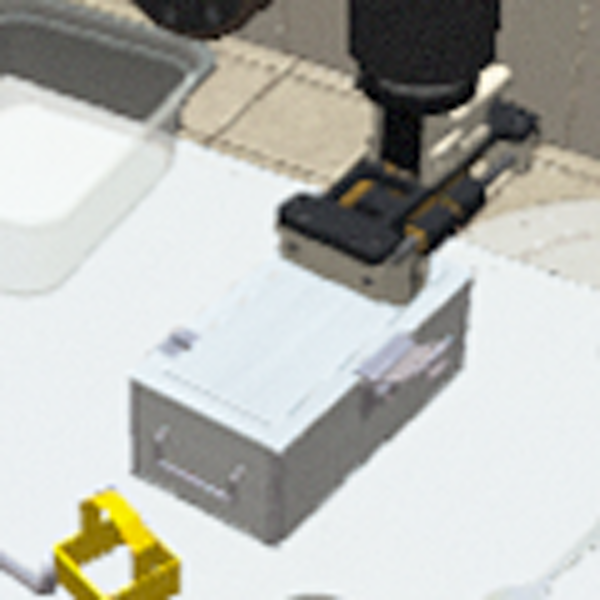

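The lid lies flat and shut, and the clasp sticks out over the front edge at crop ~(405,355). I'll press once more, then go up and over to just in front of the clasp.

{"fn": "carry_out", "kwargs": {"deltas": [[0, [0, 0, 1], [0, 0, 0]], [0, [0, 0, 2], [0, 0, 0]], [0, [0, 0, 2], [0, 0, 0]], [0, [0, 0, -15], [0, 0, 0]], [0, [0, 0, -55], [0, 0, 0]], [0, [25, 20, -55], [0, 0, 0]], [0, [50, 45, -55], [0, 0, 0]], [0, [67, 60, -55], [0, 0, 0]], [0, [67, 60, -55], [0, 0, 0]], [0, [67, 60, -55], [0, 0, 0]]]}}

```text
time_s: 21.5
tcp_pos: [0.4399, -0.1532, 0.1433]
eef_rot: [-180.0, 0.1, 174.7]
contact_force: [0.8, -0.9, 0.5]
gripper_width: 0.0003
gripper_force: 0.0
```

Run:
```python
from h import *
p,d=r.capture("scene")
plan(loc(-.100,0,.110),174.7)
P=cloud("scene",d).reshape(-1,3);a=np.radians(-5.3);e=np.array([[np.cos(a),-np.sin(a)],[np.sin(a),np.cos(a)]])
L=np.c_[(P[:,:2]-[.5399,-.163])@e,P[:,2]]
q=L[(abs(L[:,0])<.05)&(L[:,1]>.03)&(L[:,1]<.1)&(L[:,2]>.07)&(L[:,2]<.12)]
print("lid slope",np.polyfit(q[:,0],q[:,2],1),len(q))
b=L[(L[:,0]<-.066)&(L[:,0]>-.12)&(abs(L[:,1])<.03)&(L[:,2]>.06)&(L[:,2]<.118)];print(len(b),np.percentile(b,[2,50,98],axis=0))
```

```text
t mm [-0.2 -0.3 33.1] rot [-0.0001  0.0012 -0.0009] n [ 0.4402 -0.1534  0.1431] [-1.7999e+02  7.0000e-02  1.7465e+02] j [   5.1    5.   -31.7    0.   -53.2 -100.5] F [0.9 0.1 0.5] w 0.0009 t 21.55
lid slope [0.0041877  0.09145683] 451
99 [[-0.10101033 -0.0229238   0.06225626]
 [-0.08111284  0.00180757  0.09618782]
 [-0.0663909   0.02412234  0.11290134]]
```

{"fn": "carry_out", "kwargs": {"deltas": [[0, [0, 0, 25], [0, 0, 0]], [0, [0, 0, 40], [0, 0, 0]], [0, [0, 0, 50], [0, 0, 0]], [0, [0, 0, 60], [0, 0, 0]], [0, [0, 0, 70], [0, 0, 0]], [0, [0, 0, 78], [0, 0, 0]], [0, [0, 0, 84], [0, 0, 0]], [0, [0, 0, 84], [0, 0, 0]]]}}

```text
time_s: 22.35
tcp_pos: [0.4385, -0.1534, 0.0578]
eef_rot: [-180.0, -0.1, 174.6]
contact_force: [-0.9, 0.6, -1.0]
gripper_width: 0.0004
gripper_force: 0.6
```

{"fn": "carry_out", "kwargs": {"deltas": [[0, [-4, 0, 1], [0, 0, 0]], [0, [-8, 0, 2], [0, 0, 0]], [0, [-11, 0, 3], [0, 0, 0]], [0, [-14, 0, 3], [0, 0, 0]], [0, [-14, 0, 3], [0, 0, 0]]]}}

```text
time_s: 22.85
tcp_pos: [0.4516, -0.1547, 0.0549]
eef_rot: [-180.0, -0.2, 174.6]
contact_force: [-5.1, 0.8, -2.5]
gripper_width: 0.0009
gripper_force: 1.9
```

{"fn": "carry_out", "kwargs": {"deltas": [[0, [-2, 0, 0], [0, 0, 0]], [0, [-4, 0, 0], [0, 0, 0]], [0, [-6, 0, 0], [0, 0, 0]], [0, [-6, 0, 0], [0, 0, 0]]]}}

```text
time_s: 23.25
tcp_pos: [0.4579, -0.1553, 0.0554]
eef_rot: [-180.0, -0.1, 174.6]
contact_force: [-7.0, 1.2, 1.2]
gripper_width: 0.0003
gripper_force: 3.4
```

{"fn": "carry_out", "kwargs": {"deltas": [[0, [-2, 0, 0], [0, 0, 0]], [0, [-4, 0, 0], [0, 0, 0]], [0, [-4, 0, 0], [0, 0, 0]]]}}

```text
time_s: 23.55
tcp_pos: [0.458, -0.1554, 0.055]
eef_rot: [-180.0, -0.5, 174.5]
contact_force: [-18.3, 6.3, 13.0]
gripper_width: 0.0004
gripper_force: 9.6
```

{"fn": "carry_out", "kwargs": {"deltas": [[0, [6, 0, 0], [0, 0, 0]], [0, [30, 0, 0], [0, 0, 0]], [0, [45, 0, -30], [0, 0, 0]], [0, [45, 0, -80], [0, 0, 0]], [0, [45, 0, -130], [0, 0, 0]], [0, [45, 0, -130], [0, 0, 0]]]}}

```text
time_s: 24.15
tcp_pos: [0.424, -0.1519, 0.1935]
eef_rot: [180.0, 0.9, 174.7]
contact_force: [0.2, -0.4, -0.0]
gripper_width: 0.0004
gripper_force: 0.0
```

Run:
```python
from h import *
p,d=r.capture("scene");q,_=r.capture("top")
cv2.imwrite("pics/c8.png",np.hstack([cv2.resize(p[150:250,290:390,::-1],(480,480),interpolation=2),cv2.resize(q[130:260,220:305,::-1],(314,480),interpolation=2)]))
plan(loc(-.100,0,.110),174.7)
P=cloud("scene",d).reshape(-1,3);a=np.radians(-5.3);e=np.array([[np.cos(a),-np.sin(a)],[np.sin(a),np.cos(a)]])
L=np.c_[(P[:,:2]-[.5399,-.163])@e,P[:,2]]
b=L[(L[:,0]<-.063)&(L[:,0]>-.12)&(abs(L[:,1])<.022)&(L[:,2]>.04)&(L[:,2]<.118)];print(len(b),np.percentile(b,[2,50,98],axis=0),np.polyfit(b[:,2],b[:,0],1))
```

```text
t mm [-19.6  -0.7  78. ] rot [ 0.0009  0.0067 -0.0014] n [ 0.4205 -0.1513  0.1878] [179.95   0.38 174.62] j [ 5.60e+00  1.00e-01 -3.03e+01  0.00e+00 -5.92e+01 -1.01e+02] F [-0.4  0.1 -0.8] w 0.0005 t 24.25
102 [[-0.07515109 -0.0207396   0.05090884]
 [-0.07133738  0.00234007  0.07627316]
 [-0.06352475  0.02126928  0.09617495]] [ 0.10819648 -0.07906804]
```

View pics/c8.png

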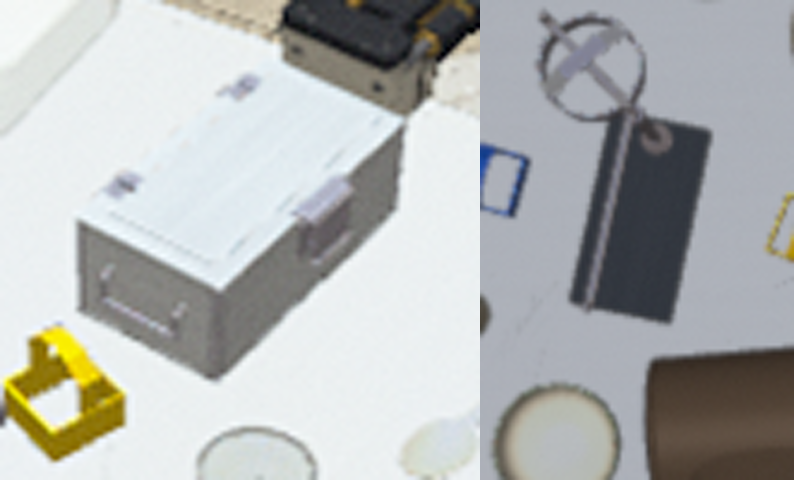

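The clasp hangs flat on the case front at crop ~(330,225) and stays there against its spring. The big cutter still hangs, and nothing touches the robot. I'll hand in.

```bash
python3 -c "
from h import *
print(r.close_job())"
```

```text
the job is handed in; nothing more can be done
None
```

I handed the job in at about 24 s: the round and square cutters are seated in their own recesses, the lid is shut and the clasp is snapped home. The big cutter still hangs on the short arm, but I did not re-measure the bottle, tin, jar, tumbler and bowl at the end, and the hand-in returned no verdict.

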